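# Fetch the tamper and dosing cup from behind the canisters

### The job

The tamper and the dosing cup stand at the back of the two-lane coffee tray, boxed in by the tall round canister and the tall square tin in front of them. First move both the canister and the tin out of the way to stand on the bare wooden board; then set the tamper in the well of the round grey rubber dock and the dosing cup in the middle of the scale's steel plate; last, put the canister and the tin back exactly where each of them stood at the front of its own lane. Keep everything upright, set each thing down gently without letting it drop, and leave the milk jug and the sugar bowl alone.

Things in the scene. Friction and masses are not known exactly. Their poses are not given: they have to be found in the camera images.
- canister: Tall round white glazed canister, 62 diameter, straight body 145 high topped by a pale wooden stopper 54 diameter, 165 high in all, about 0.4 kg. Loose, closed. Origin: centre of the underside; z up. Stands at the front of one tray lane (either one) at the start; that place is where it must return.
- tin: Tall square brushed-steel tin, body 62 x 62 and 145 high with rounded edges, dark lid 56 x 56 above it, 165 high in all, about 0.35 kg. Loose, closed. Origin: centre of the underside; z up, x and y square to its faces. Stands at the front of the other tray lane at the start, its faces nearly parallel to the tray's sides; that place is where it must return.
- tamper: Coffee tamper, upright: round steel foot 58 diameter and 18 high, narrow neck, dark wooden handle on top that is a straight 36 diameter between 46 and 76 above the underside; 85 high in all, about 0.3 kg. Loose. Origin: centre of the underside; z up. Stands at the back of a tray lane (either one), about 8 behind the canister or tin in front of it.
- cup: Dosing cup: plain round metal cup without handle, open at the top, outside 58 diameter, 55 high, wall 3, about 0.1 kg. Loose. Origin: centre of the underside; z up. Stands at the back of the other tray lane, about 8 behind the canister or tin in front of it.
- tray: Fixed dark wooden tray with two lanes, 164 (x) by 178 (y), floor 8 thick; rims and middle divider 6 thick, tops 15 above the counter. Origin: centre of its underside, on the counter; x runs along the lanes from front (robot side) to back, y across. Lanes 80 wide, 152 long inside, centred at y = +43 and -43; things in front stand near x = -40, things behind near x = +28.
- board: Fixed bare pale wooden board, flat, 220 (x) by 150 (y), 18 thick: the side area. Origin: centre of its underside, on the counter; its top is 18 above. On the left or the right of the robot, the tray on the other hand.
- scale: Fixed flat black coffee scale, 110 (x) by 130 (y), 20 high, with a square steel plate 100 x 100 whose top is 24 above the counter. Origin: on the counter straight below the centre of the plate; z up. Between tray and board.
- dock: Fixed round grey rubber tamper dock, 92 diameter, 14 high, with an open round well 78 diameter whose floor is 6 above the counter. Origin: centre of its underside, on the counter; z up. Between tray and board.
- jug: Bystander: loose steel milk jug, 84 diameter at its belly, 95 high, with a handle on one side (its +y) that reaches 72 from the middle. Origin: centre of the underside. Stands farther from the robot than the tray and board; leave it alone.
- sugar_bowl: Bystander: loose white lidded sugar bowl with a knob, 84 diameter, 92 high. Origin: centre of the underside. Stands farther from the robot than the tray and board; leave it alone.
Not all that is in view belongs to the job. Leave any orange or yellow look-alike of the tin alone.

How it is judged:
By the outcome, as a careful person would: the job done as asked, in the order asked, and still so for the second after the job is handed in, with the robot touching nothing.
It also fails if it takes over 131 s, if anything falls off the work surface, if the arm or the gripper's body presses on something with over 40 N, if the wrist force passes 120 N, or if a joint passes its speed limit or range.

### The arm

A 7-joint arm with a two-finger parallel gripper is mounted at the origin on the work surface. World frame = base frame: x ahead of the robot, y to its left, z up, the work surface at z = 0. Lengths are in m, angles in rad, forces in N, time in s.
With the tool pointing down it reaches from about 0.4 to 0.875 m from the base axis. Payload 19.3 kg.
Tool frame: the origin (TCP) lies midway between the tips of the shut fingers; the grasp point (between the pads) lies 19 mm behind it; z points along the fingers, y is the line along which they close (so a half turn about z gives the same grasp; the last joint's range is limited). The gripper opens to 85 mm and grips with 20 to 120 N. Pads are 22 mm wide; open, the fingers measure 114 mm over their backs; the gripper's body (76 mm by 85 mm) begins 54 mm behind the grasp point. The pads swing forward as they close: fully open they stand 13 mm farther back than shut.
Start: joints at [-1.284, 0.521, -0.036, 1.599, 0.021, 1.021, -0.113], TCP at [0.218, 0.586, 0.231] pointing down, gripper open.
Joint ranges: [-2.91, 2.91], [-0.3, 2.13], [-1.5, 1.42], [0.17, 2.43], [-1.26, 4.41], [0.16, 1.93], [-2.52, 2.52]. Speed limits (rad/s): [1.89, 1.89, 2.39, 2.39, 3.01, 3.01, 3.01].

### API

Orientations are given as a unit quaternion [w, x, y, z].
In Python, from station import read_state, capture, calibration, close_job gives the robot as it stands.
- The arm moves only by the tool move_arm, never from a script. Its argument "deltas" is a list of rows, each an object of numbers: "dx", "dy", "dz": the shift along the world's x, y, z in mm; "roll": the turn about the world's z in rad. In form: [{"dx": .., "dy": .., "dz": .., "roll": ..}, ...]. A call has 1 to 20 rows; each row is the pose to reach, as a shift and turn from the pose commanded when the call began; what a row does not reach only later rows make up. A row lasts 1/8 s, in which the tool goes at most 62.5 mm and 10.7 degrees, less where a joint would pass 70% of its speed; a pose out of reach is approached as far as the arm can. A call with a gripper value outside its range is refused whole. "gripper" is the gripper command: -1 is fully open, 1 is shut, values between are in proportion, set as the call begins (left out, the last holds). The fingers move at their own pace and stop on an object; "force" is the grip in N (left out, the last holds). Time passes only in rows, so rows that repeat a pose let the fingers close. It gives the time, the measured TCP pose, the force, the opening and the grip force at its end, in the units of the state.
- read_state(): the state, without advancing time (a new reading comes with each control period).
- capture(name): name is "scene" or "top"; returns (picture, depth): 420x560x3 uint8, blue, green, red; 420x560 float32, m along the optical axis (not along the pixel's ray), 0 where there is no reading.
- calibration(name): a dict with "fx", "fy", "cx", "cy" (pixels), "D" ([k1, k2, p1, p2, k3] as OpenCV has them; the pictures are not rectified), "extrinsics" (4x4, takes a point from camera to world coordinates). Camera axes: x right, y down, z forward; pixel columns grow to the right and rows downward; lengths in m; the calibration is good to about 2 mm. A picture is of the moment at which its call begins. calibration takes no time and is no camera call.
- close_job(): hands the job in; it is judged then, once.
The state is a dict: "time_s": time; "q": joint angles; "qvel": joint speeds; "joint_efforts": joint torques, N m; "tool_pos": TCP position; "ee_rot": TCP orientation; "wrist_force": force on the tool from outside, world axes, zero at the start; "wrist_torque": the same for the moment, N m; "opening": opening from 0.0 (shut) to 1.0 (fully open); "grip_force": force on a finger pad.
Only numpy, scipy, OpenCV 4.12 (cv2) and the standard library are available. Lean on these libraries where they do the work, as an engineer would, in place of code of your own. Each camera call takes 0.05 s, during which the arm holds its last target. There are 200 camera calls.

## Working session

There is one attempt and no reset: what is moved stays moved. The work goes in short steps, Python scripts to look and compute and a tool call to move; the robot and the scene stay as the last step left them, time stands still between calls to the robot, and variables do not carry over. Pictures are saved under pics/ and viewed, at most 14 in all, crops included, and the job is handed in when it is done.

Besides the shell and the picture viewer there is one more tool, called by a JSON object that holds its "fn" and its "kwargs", one argument or row to a line. move_arm: Moves the arm, as the interface text tells. Its arguments: {"type":"object","properties":{"deltas":{"type":"array","items":{"type":"object","properties":{"dx":{"type":"number"},"dy":{"type":"number"},"dz":{"type":"number"},"roll":{"type":"number"}}}},"gripper":{"type":"number"},"force":{"type":"number"}},"required":["deltas"]}

```bash
ls; mkdir -p pics; cat > h.py <<'E'
import numpy as np, cv2
from station import *
def cal(n):
    c=calibration(n); K=np.array([[c['fx'],0,c['cx']],[0,c['fy'],c['cy']],[0,0,1]]); return K,np.array(c['D'],float),np.array(c['extrinsics'])
def ray(n,uv):
    K,D,T=cal(n); p=cv2.undistortPoints(np.array(uv,np.float64).reshape(-1,1,2),K,D)[:,0]
    d=np.c_[p,np.ones(len(p))]@T[:3,:3].T; return T[:3,3],d
def onplane(n,uv,z):
    o,d=ray(n,uv); return o+d*((z-o[2])/d[:,2])[:,None]
def cloud(n,depth):
    h,w=depth.shape; u,v=np.meshgrid(np.arange(w),np.arange(h)); o,d=ray(n,np.stack([u,v],-1).reshape(-1,2))
    return (o+d*depth.reshape(-1,1)).reshape(h,w,3)
E
python3 - <<'E'
from h import *
for n in('scene','top'):
    im,d=capture(n); cv2.imwrite(f'pics/{n}0.png',im); np.save(f'{n}0.npy',d); print(n,cal(n)[2].round(3).tolist(),cal(n)[0][0,0])
s=read_state();print(s['time_s'],s['tool_pos'],s['ee_rot'],s['opening'])
E
```

```text
pics
scene [[-0.578, 0.589, -0.564, 1.212], [0.816, 0.413, -0.405, 0.565], [-0.005, -0.694, -0.72, 0.935], [0.0, 0.0, 0.0, 1.0]] 495.9350039995976
top [[-0.014, -0.998, 0.054, 0.462], [-1.0, 0.013, -0.004, 0.042], [0.003, -0.054, -0.999, 1.241], [0.0, 0.0, 0.0, 1.0]] 452.6413158874974
0.1 [0.21822521 0.58534253 0.23078509] [-5.75923962e-05  1.77461074e-01  9.84127683e-01 -5.17085701e-04] 0.9987333303888237
```

View pics/scene0.png

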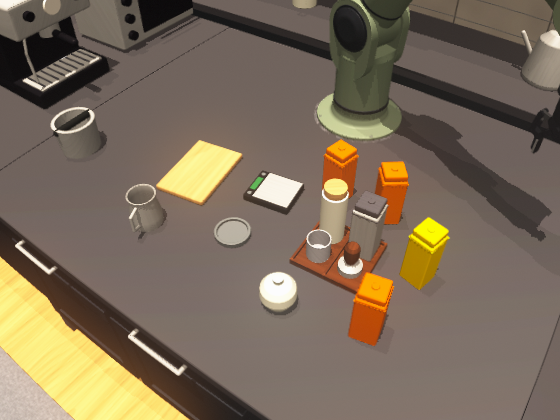

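View pics/top0.png

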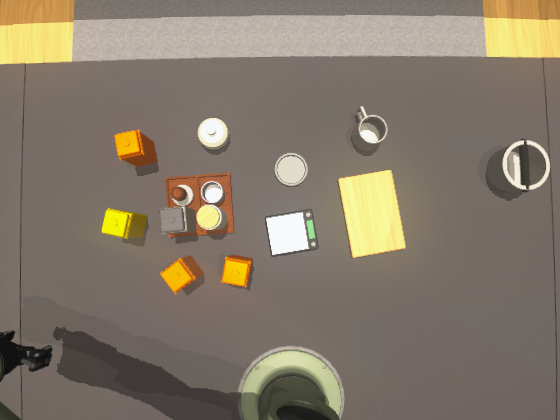

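The top view shows the tin at (173,220), canister (209,217), tamper (181,194), cup (212,192), dock (291,169), scale plate (288,233) and board (372,213). 

Things that could be mistaken for the tin are orange at (129,146), (179,275) and (237,271), and yellow at (117,223). The grey one at (173,220), inside the tray, is the tin.

```bash
cat > m.py <<'E'
from h import *
def rect(P): 
    r=cv2.minAreaRect((P[:,:2]*1000).astype(np.float32)); return [np.round(x,1) for x in r]
def circ(P):
    c,r=cv2.minEnclosingCircle((P[:,:2]*1000).astype(np.float32)); return np.round(c,1),round(r,1)
def blob(n,mask,z,seed):
    k,l,st,ce=cv2.connectedComponentsWithStats(mask.astype(np.uint8)); i=l[seed[1],seed[0]]
    c=max(cv2.findContours((l==i).astype(np.uint8),cv2.RETR_EXTERNAL,cv2.CHAIN_APPROX_NONE)[0],key=cv2.contourArea)
    return onplane(n,c[:,0].astype(float),z), st[i][4]
E
python3 - <<'E'
from m import *
im=cv2.imread('pics/top0.png'); d=np.load('top0.npy'); C=cloud('top',d); hsv=cv2.cvtColor(im,cv2.COLOR_BGR2HSV).astype(int); H,S,V=hsv[...,0],hsv[...,1],hsv[...,2]
Z=C[...,2]
def box(u0,u1,v0,v1):
    m=np.zeros(Z.shape,bool); m[v0:v1,u0:u1]=1; return m
print('surf z',np.median(Z[290:320,380:480]))
for nm,b,lo,hi in [('can',box(192,232,200,240),.16,.19),('tin',box(155,193,200,240),.16,.19),('tinbody',box(155,193,200,240),.146,.158),('tamp',box(165,196,180,204),.08,.1),('tampfoot',box(165,197,178,207),.02,.032),('cuprim',box(198,228,176,205),.055,.07),('scale',box(260,320,205,262),.012,.03),('plate',box(260,320,205,262),.0225,.03),('board',box(330,415,165,262),.012,.03),('dock',box(270,312,148,190),.01,.02),('jug',box(345,395,105,160),.08,.12),('tray',box(160,240,168,240),.011,.02),
 ('org1',box(215,260,250,292),.12,.2),('org2',box(155,205,250,296),.12,.2),('org3',box(110,160,125,170),.12,.2),('yel',box(95,150,205,245),.12,.2),('sugar',box(195,232,112,152),.03,.1)]:
    m=b&(Z>lo)&(Z<hi); P=C[m]
    if len(P)<5: print(nm,len(P)); continue
    print(nm,len(P),'mean',(P.mean(0)*1000).round(1),'z med',round(np.median(P[:,2])*1000,1),'rect',rect(P),'circ',circ(P))
c=cv2.resize(im[160:300,90:330],None,fx=3.3,fy=3.3,interpolation=cv2.INTER_CUBIC); cv2.imwrite('pics/c1.png',c)
E
```

```text
surf z 0.0016549797258232912
can 415 mean [492.5 194.4 173.5] z med 173.9 rect [array([492.8, 194.9]), array([53.5, 49.6]), np.float64(89.3)] circ (array([492.9, 195.2]), 27.1)
tin 546 mean [486.5 280.2 171.5] z med 171.5 rect [array([486.7, 281.4]), array([56.5, 54.4]), np.float64(4.8)] circ (array([486.1, 280.8]), 36.6)
tinbody 118 mean [484.3 266.9 151.5] z med 151.6 rect [array([486.8, 281.4]), array([63.5, 61.3]), np.float64(4.9)] circ (array([486. , 283.1]), 42.5)
tamp 138 mean [556.  282.2  91. ] z med 91.3 rect [array([556.1, 282.8]), array([33.6, 30. ]), np.float64(4.2)] circ (array([556.2, 284.1]), 17.4)
tampfoot 160 mean [553.7 277.8  27.8] z med 28.6 rect [array([555.8, 291.3]), array([54.4, 69.3]), np.float64(0.8)] circ (array([556.7, 293.3]), 36.9)
cuprim 92 mean [561.3 199.   63. ] z med 63.2 rect [array([561.3, 199.1]), array([55.5, 55.9]), np.float64(88.7)] circ (array([560.6, 200.1]), 29.0)
scale 1932 mean [451.5  -9.   23.7] z med 23.9 rect [array([451.2,  -9.1]), array([110.2, 130.2]), np.float64(8.7)] circ (array([451.4, -10. ]), 82.6)
plate 1306 mean [450.9  -2.
[... 778 characters left out ...]
3.3 rect [array([358.6, 133. ]), array([63.6, 63.5]), np.float64(79.4)] circ (array([358.5, 133.4]), 43.6)
org2 691 mean [354.5 268.6 159. ] z med 163.3 rect [array([352.9, 272. ]), array([63.5, 61.5]), np.float64(34.9)] circ (array([352.5, 272.4]), 42.6)
org3 720 mean [670.7 386.6 155.9] z med 161.8 rect [array([674.6, 392. ]), array([61.7, 62.3]), np.float64(11.6)] circ (array([674.8, 392.9]), 42.9)
yel 740 mean [479.5 415.4 157. ] z med 162.4 rect [array([479.7, 422. ]), array([63.9, 63.9]), np.float64(77.0)] circ (array([480.2, 422.9]), 44.2)
sugar 787 mean [714.6 195.1  65.9] z med 67.7 rect [array([718.1, 197.9]), array([80. , 81.4]), np.float64(3.1)] circ (array([719. , 197.9]), 41.6)
```

View pics/c1.png

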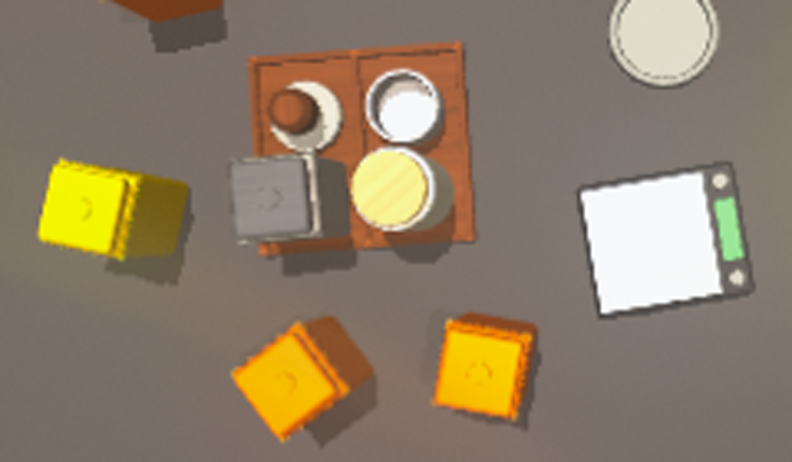

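The crop confirms it. The grey tin is in the left lane with the tamper behind it, and the canister is in the right lane with the cup behind it. The measured sizes and positions in the tray frame match the description: canister (-40.5,-42.5), tin (-41,44), cup (28,-42.5), tamper (28.5,42). I'll move above the canister with the fingers closing along x.

{"fn": "move_arm", "kwargs": {
  "deltas": [
    {"dx": 60,"dy": 0,"dz": 15,"roll": -0.18},
    {"dx": 275,"dy": -390,"dz": 15,"roll": -1.13},
    {"dx": 275,"dy": -390,"dz": 15,"roll": -1.13},
    {"dx": 275,"dy": -390,"dz": 15,"roll": -1.13},
    {"dx": 275,"dy": -390,"dz": 15,"roll": -1.13},
    {"dx": 275,"dy": -390,"dz": 15,"roll": -1.13},
    {"dx": 275,"dy": -390,"dz": 15,"roll": -1.13},
    {"dx": 275,"dy": -390,"dz": 15,"roll": -1.13},
    {"dx": 275,"dy": -390,"dz": 15,"roll": -1.13},
    {"dx": 275,"dy": -390,"dz": 15,"roll": -1.13},
    {"dx": 275,"dy": -390,"dz": 15,"roll": -1.13},
    {"dx": 275,"dy": -390,"dz": 15,"roll": -1.13},
    {"dx": 275,"dy": -390,"dz": 15,"roll": -1.13}
  ],
  "gripper": -1
}}

```text
time_s: 1.72
tool_pos: [0.493, 0.1963, 0.2463]
ee_rot: [-0.0, 0.676, 0.737, -0.0]
wrist_force: [-0.3, 0.1, 0.3]
opening: 0.999
grip_force: 0.0
```

```bash
python3 - <<'E'
from m import *
im=cv2.imread('pics/top0.png');hsv=cv2.cvtColor(im,cv2.COLOR_BGR2HSV).astype(int)
m=(hsv[...,1]<40)&(hsv[...,2]>200); P,a=blob('top',m,.024,(288,233)); print('plate',a,rect(P))
g=cv2.cvtColor(im,cv2.COLOR_BGR2GRAY).astype(int); m=(abs(im.astype(int)-im[169,291].astype(int)).sum(2)<30)
P,a=blob('top',m,.006,(291,169)); print('well',a,circ(P),rect(P))
s=read_state(); print(s['time_s'],s['tool_pos'],s['ee_rot'],s['q'],s['wrist_force'])
E
```

```text
plate 1365 [array([449.5,   2.6]), array([98.8, 99.2]), np.float64(8.7)]
well 571 (array([622.3, -10.5]), 39.1) [array([624.3, -11.6]), array([72.5, 73.4]), np.float64(84.8)]
1.725 [0.49302055 0.19629921 0.2462722 ] [-6.65467115e-05  6.76385220e-01  7.36548050e-01 -6.33910103e-06] [-0.74604064  0.37021799  0.33586768  1.84476274 -0.14719556  0.95080961
 -0.26035703] [-0.31040198  0.053855    0.34086207]
```

{"fn": "move_arm", "kwargs": {
  "deltas": [
    {"dx": 0,"dy": -1,"dz": -50},
    {"dx": 0,"dy": -1,"dz": -90},
    {"dx": 0,"dy": -1,"dz": -115},
    {"dx": 0,"dy": -1,"dz": -130},
    {"dx": 0,"dy": -1,"dz": -134},
    {"dx": 0,"dy": -1,"dz": -134}
  ]
}}

```text
$.deltas[0]: bad value
```

{"fn": "move_arm", "kwargs": {
  "deltas": [
    {"dx": 0},
    {"dx": 0},
    {"dx": 0},
    {"dx": 0},
    {"dx": 0},
    {"dx": 0},
    {"dx": 0},
    {"dx": 0}
  ],
  "gripper": 1,
  "force": 50
}}

```text
$.deltas[0]: bad value
```

{"fn": "move_arm", "kwargs": {
  "deltas": [
    {"dx": 0,"dy": -1,"dz": -50,"roll": 0},
    {"dx": 0,"dy": -1,"dz": -90,"roll": 0},
    {"dx": 0,"dy": -1,"dz": -115,"roll": 0},
    {"dx": 0,"dy": -1,"dz": -130,"roll": 0},
    {"dx": 0,"dy": -1,"dz": -134,"roll": 0},
    {"dx": 0,"dy": -1,"dz": -134,"roll": 0}
  ]
}}

```text
time_s: 2.48
tool_pos: [0.4936, 0.1948, 0.1128]
ee_rot: [0.0, 0.677, 0.736, 0.0]
wrist_force: [0.0, 0.3, -0.8]
opening: 0.996
grip_force: 0.0
```

{"fn": "move_arm", "kwargs": {
  "deltas": [
    {"dx": 0,"dy": 0,"dz": 0,"roll": 0},
    {"dx": 0,"dy": 0,"dz": 0,"roll": 0},
    {"dx": 0,"dy": 0,"dz": 0,"roll": 0},
    {"dx": 0,"dy": 0,"dz": 0,"roll": 0},
    {"dx": 0,"dy": 0,"dz": 0,"roll": 0},
    {"dx": 0,"dy": 0,"dz": 0,"roll": 0}
  ],
  "gripper": 1,
  "force": 50
}}

```text
time_s: 3.22
tool_pos: [0.494, 0.1949, 0.1133]
ee_rot: [0.0, 0.677, 0.736, 0.001]
wrist_force: [-1.1, -0.6, 9.8]
opening: 0.711
grip_force: 52.6
```

{"fn": "move_arm", "kwargs": {
  "deltas": [
    {"dx": 0,"dy": 0,"dz": 8,"roll": 0},
    {"dx": 0,"dy": 0,"dz": 30,"roll": 0},
    {"dx": 0,"dy": 0,"dz": 60,"roll": 0},
    {"dx": 2,"dy": -15,"dz": 80,"roll": 0},
    {"dx": 6,"dy": -45,"dz": 80,"roll": 0},
    {"dx": 14,"dy": -90,"dz": 80,"roll": 0},
    {"dx": 22,"dy": -140,"dz": 80,"roll": 0},
    {"dx": 30,"dy": -190,"dz": 80,"roll": 0},
    {"dx": 38,"dy": -240,"dz": 80,"roll": 0},
    {"dx": 46,"dy": -290,"dz": 80,"roll": 0},
    {"dx": 54,"dy": -340,"dz": 80,"roll": 0},
    {"dx": 60,"dy": -380,"dz": 80,"roll": 0},
    {"dx": 64,"dy": -402,"dz": 76,"roll": 0},
    {"dx": 66,"dy": -413,"dz": 65,"roll": 0},
    {"dx": 66,"dy": -413,"dz": 48,"roll": 0},
    {"dx": 66,"dy": -413,"dz": 32,"roll": 0},
    {"dx": 66,"dy": -413,"dz": 22,"roll": 0},
    {"dx": 66,"dy": -413,"dz": 16,"roll": 0},
    {"dx": 66,"dy": -413,"dz": 16,"roll": 0}
  ]
}}

```text
time_s: 5.6
tool_pos: [0.5593, -0.2182, 0.1281]
ee_rot: [-0.0, 0.677, 0.736, -0.0]
wrist_force: [-0.2, -0.1, -4.4]
opening: 0.708
grip_force: 55.7
```

{"fn": "move_arm", "kwargs": {
  "deltas": [
    {"dx": 0,"dy": 0,"dz": -2,"roll": 0},
    {"dx": 0,"dy": 0,"dz": -3.5,"roll": 0},
    {"dx": 0,"dy": 0,"dz": -4.5,"roll": 0},
    {"dx": 0,"dy": 0,"dz": -5,"roll": 0},
    {"dx": 0,"dy": 0,"dz": -5,"roll": 0}
  ]
}}

```text
time_s: 6.22
tool_pos: [0.5594, -0.2184, 0.1234]
ee_rot: [0.0, 0.677, 0.736, 0.0]
wrist_force: [-0.9, 0.3, -1.7]
opening: 0.705
grip_force: 55.8
```

{"fn": "move_arm", "kwargs": {
  "deltas": [
    {"dx": 0,"dy": 0,"dz": -0.5,"roll": 0},
    {"dx": 0,"dy": 0,"dz": -0.8,"roll": 0},
    {"dx": 0,"dy": 0,"dz": -0.8,"roll": 0}
  ]
}}

```text
time_s: 6.6
tool_pos: [0.5595, -0.2186, 0.1233]
ee_rot: [0.0, 0.677, 0.736, 0.0]
wrist_force: [-2.6, 0.7, 11.9]
opening: 0.711
grip_force: 57.1
```

{"fn": "move_arm", "kwargs": {
  "deltas": [
    {"dx": 0,"dy": 0,"dz": 0,"roll": 0},
    {"dx": 0,"dy": 0,"dz": 0,"roll": 0},
    {"dx": 0,"dy": 0,"dz": 0,"roll": 0},
    {"dx": 0,"dy": 0,"dz": 0,"roll": 0},
    {"dx": 0,"dy": 0,"dz": 0,"roll": 0}
  ],
  "gripper": -1
}}

```text
time_s: 7.22
tool_pos: [0.5593, -0.2184, 0.1225]
ee_rot: [-0.0, 0.677, 0.736, -0.0]
wrist_force: [-0.1, -0.2, -0.1]
opening: 1.001
grip_force: 0.0
```

{"fn": "move_arm", "kwargs": {
  "deltas": [
    {"dx": 0,"dy": 0,"dz": 40,"roll": 0},
    {"dx": 0,"dy": 0,"dz": 90,"roll": 0},
    {"dx": -5,"dy": 30,"dz": 115,"roll": 0},
    {"dx": -72,"dy": 500,"dz": 115,"roll": 0},
    {"dx": -72,"dy": 500,"dz": 115,"roll": 0},
    {"dx": -72,"dy": 500,"dz": 115,"roll": 0},
    {"dx": -72,"dy": 500,"dz": 115,"roll": 0},
    {"dx": -72,"dy": 500,"dz": 115,"roll": 0},
    {"dx": -72,"dy": 500,"dz": 115,"roll": 0},
    {"dx": -72,"dy": 500,"dz": 115,"roll": 0},
    {"dx": -72,"dy": 500,"dz": 115,"roll": 0},
    {"dx": -72,"dy": 500,"dz": 115,"roll": 0},
    {"dx": -72,"dy": 500,"dz": 115,"roll": 0},
    {"dx": -72,"dy": 500,"dz": 115,"roll": 0},
    {"dx": -72,"dy": 500,"dz": 115,"roll": 0},
    {"dx": -72,"dy": 500,"dz": 115,"roll": 0}
  ]
}}

```text
time_s: 9.22
tool_pos: [0.4875, 0.2812, 0.2376]
ee_rot: [0.0, 0.677, 0.736, 0.0]
wrist_force: [0.7, 0.1, -0.4]
opening: 1.0
grip_force: 0.0
```

{"fn": "move_arm", "kwargs": {
  "deltas": [
    {"dx": -0.5,"dy": 0,"dz": -50,"roll": 0},
    {"dx": -0.5,"dy": 0,"dz": -90,"roll": 0},
    {"dx": -0.5,"dy": 0,"dz": -112,"roll": 0},
    {"dx": -0.5,"dy": 0,"dz": -122,"roll": 0},
    {"dx": -0.5,"dy": 0,"dz": -125,"roll": 0},
    {"dx": -0.5,"dy": 0,"dz": -125,"roll": 0}
  ]
}}

```text
time_s: 9.98
tool_pos: [0.4872, 0.2818, 0.1132]
ee_rot: [0.0, 0.677, 0.736, 0.0]
wrist_force: [-0.5, 0.3, -0.0]
opening: 0.998
grip_force: 0.0
```

{"fn": "move_arm", "kwargs": {
  "deltas": [
    {"dx": 0,"dy": 0,"dz": 0,"roll": 0},
    {"dx": 0,"dy": 0,"dz": 0,"roll": 0},
    {"dx": 0,"dy": 0,"dz": 0,"roll": 0},
    {"dx": 0,"dy": 0,"dz": 0,"roll": 0},
    {"dx": 0,"dy": 0,"dz": 0,"roll": 0},
    {"dx": 0,"dy": 0,"dz": 0,"roll": 0}
  ],
  "gripper": 1,
  "force": 50
}}

```text
time_s: 10.72
tool_pos: [0.4875, 0.2819, 0.1134]
ee_rot: [0.0, 0.677, 0.736, 0.001]
wrist_force: [0.5, -0.8, 7.0]
opening: 0.726
grip_force: 53.4
```

{"fn": "move_arm", "kwargs": {
  "deltas": [
    {"dx": 0,"dy": 0,"dz": 8,"roll": 0},
    {"dx": 0,"dy": 0,"dz": 30,"roll": 0},
    {"dx": 0,"dy": 0,"dz": 60,"roll": 0},
    {"dx": 0,"dy": -20,"dz": 80,"roll": 0},
    {"dx": -2,"dy": -60,"dz": 80,"roll": 0},
    {"dx": -6,"dy": -115,"dz": 80,"roll": 0},
    {"dx": -12,"dy": -170,"dz": 80,"roll": 0},
    {"dx": -18,"dy": -225,"dz": 80,"roll": 0},
    {"dx": -24,"dy": -280,"dz": 80,"roll": 0},
    {"dx": -30,"dy": -335,"dz": 80,"roll": 0},
    {"dx": -36,"dy": -390,"dz": 80,"roll": 0},
    {"dx": -40,"dy": -440,"dz": 80,"roll": 0},
    {"dx": -44,"dy": -485,"dz": 80,"roll": 0},
    {"dx": -46,"dy": -510,"dz": 76,"roll": 0},
    {"dx": -46,"dy": -520,"dz": 65,"roll": 0},
    {"dx": -46,"dy": -520,"dz": 48,"roll": 0},
    {"dx": -46,"dy": -520,"dz": 32,"roll": 0},
    {"dx": -46,"dy": -520,"dz": 22,"roll": 0},
    {"dx": -46,"dy": -520,"dz": 16,"roll": 0},
    {"dx": -46,"dy": -520,"dz": 15,"roll": 0}
  ]
}}

```text
time_s: 13.22
tool_pos: [0.4408, -0.2383, 0.1273]
ee_rot: [-0.0, 0.677, 0.736, -0.0]
wrist_force: [0.9, -0.2, -3.6]
opening: 0.72
grip_force: 55.5
```

{"fn": "move_arm", "kwargs": {
  "deltas": [
    {"dx": 0,"dy": 0,"dz": -1.5,"roll": 0},
    {"dx": 0,"dy": 0,"dz": -2.5,"roll": 0},
    {"dx": 0,"dy": 0,"dz": -3.5,"roll": 0},
    {"dx": 0,"dy": 0,"dz": -4,"roll": 0},
    {"dx": 0,"dy": 0,"dz": -4,"roll": 0}
  ]
}}

```text
time_s: 13.85
tool_pos: [0.4408, -0.2384, 0.1235]
ee_rot: [-0.0, 0.677, 0.736, -0.0]
wrist_force: [-0.7, -0.3, -3.6]
opening: 0.722
grip_force: 55.5
```

{"fn": "move_arm", "kwargs": {
  "deltas": [
    {"dx": 0,"dy": 0,"dz": -0.4,"roll": 0},
    {"dx": 0,"dy": 0,"dz": -0.8,"roll": 0},
    {"dx": 0,"dy": 0,"dz": -0.8,"roll": 0}
  ]
}}

```text
time_s: 14.22
tool_pos: [0.441, -0.2385, 0.1233]
ee_rot: [0.0, 0.677, 0.736, 0.0]
wrist_force: [-2.4, 1.9, 13.0]
opening: 0.718
grip_force: 57.0
```

{"fn": "move_arm", "kwargs": {
  "deltas": [
    {"dx": 0,"dy": 0,"dz": 0,"roll": 0},
    {"dx": 0,"dy": 0,"dz": 0,"roll": 0},
    {"dx": 0,"dy": 0,"dz": 0,"roll": 0},
    {"dx": 0,"dy": 0,"dz": 0,"roll": 0},
    {"dx": 0,"dy": 0,"dz": 0,"roll": 0},
    {"dx": 0,"dy": 0,"dz": 40,"roll": 0},
    {"dx": 0,"dy": 0,"dz": 90,"roll": 0},
    {"dx": 0,"dy": 20,"dz": 120,"roll": 0},
    {"dx": 10,"dy": 80,"dz": 120,"roll": 0},
    {"dx": 20,"dy": 140,"dz": 120,"roll": 0},
    {"dx": 20,"dy": 140,"dz": 120,"roll": 0}
  ],
  "gripper": -1
}}

```text
time_s: 15.6
tool_pos: [0.4615, -0.0941, 0.2427]
ee_rot: [-0.0, 0.674, 0.738, 0.0]
wrist_force: [-0.5, -0.9, -0.0]
opening: 0.999
grip_force: 0.0
```

```bash
python3 - <<'E'
from m import *
im,d=capture('top'); cv2.imwrite('pics/top1.png',im); C=cloud('top',d); Z=C[...,2]
im2,d2=capture('scene'); cv2.imwrite('pics/scene1.png',im2)
def box(u0,u1,v0,v1):
    m=np.zeros(Z.shape,bool); m[v0:v1,u0:u1]=1; return m
for nm,b,lo,hi in [('tamp',box(165,200,178,207),.075,.1),('foot',box(165,200,178,207),.019,.032),('cup',box(198,228,176,205),.055,.07),('can',box(340,420,150,270),.175,.195)]:
    P=C[b&(Z>lo)&(Z<hi)]; print(nm,len(P),(P.mean(0)*1000).round(1),rect(P),circ(P)) if len(P) else print(nm,0)
E
```

```text
tamp 145 [555.7 281.8  90.2] [array([555.3, 283.2]), array([32. , 33.1]), np.float64(89.5)] (array([555.9, 283.4]), 17.2)
foot 169 [553.7 275.3  27.3] [array([557.5, 282.2]), array([57.9, 88.4]), np.float64(6.1)] (array([567. , 283.2]), 48.3)
cup 92 [561.3 199.1  62.6] [array([561. , 199.5]), array([55.8, 55.3]), np.float64(88.6)] (array([560.2, 200.4]), 29.3)
can 404 [ 558.8 -218.3  183.9] [array([ 558.6, -218.6]), array([53.1, 52.2]), np.float64(17.3)] (array([ 558.5, -219.2]), 27.4)
```

View pics/scene1.png

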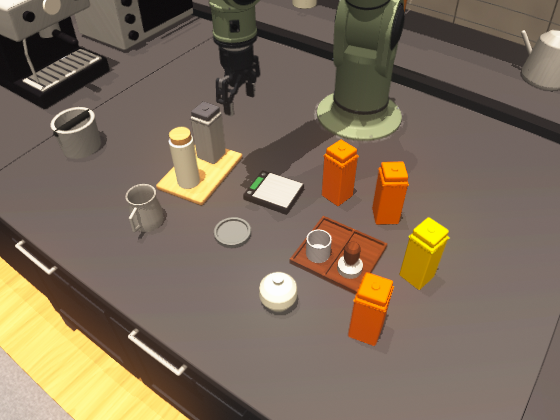

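The scene picture shows the canister (185,160) and the tin (207,132) upright on the board, with the tamper and cup untouched in the tray. Next is the tamper at (556,283).

{"fn": "move_arm", "kwargs": {
  "deltas": [
    {"dx": 95,"dy": 381,"dz": -40,"roll": 0},
    {"dx": 95,"dy": 381,"dz": -40,"roll": 0},
    {"dx": 95,"dy": 381,"dz": -40,"roll": 0},
    {"dx": 95,"dy": 381,"dz": -40,"roll": 0},
    {"dx": 95,"dy": 381,"dz": -40,"roll": 0},
    {"dx": 95,"dy": 381,"dz": -40,"roll": 0},
    {"dx": 95,"dy": 381,"dz": -40,"roll": 0},
    {"dx": 95,"dy": 381,"dz": -40,"roll": 0},
    {"dx": 95,"dy": 381,"dz": -90,"roll": 0},
    {"dx": 95,"dy": 381,"dz": -100,"roll": 0},
    {"dx": 95,"dy": 381,"dz": -100,"roll": 0},
    {"dx": 95,"dy": 381,"dz": -100,"roll": 0}
  ]
}}

```text
time_s: 17.2
tool_pos: [0.5567, 0.2824, 0.1444]
ee_rot: [0.0, 0.677, 0.736, 0.001]
wrist_force: [0.4, -0.3, 0.3]
opening: 1.001
grip_force: 0.0
```

{"fn": "move_arm", "kwargs": {
  "deltas": [
    {"dx": -0.5,"dy": 0.5,"dz": -45,"roll": 0},
    {"dx": -0.5,"dy": 0.5,"dz": -75,"roll": 0},
    {"dx": -0.5,"dy": 0.5,"dz": -90,"roll": 0},
    {"dx": -0.5,"dy": 0.5,"dz": -96,"roll": 0},
    {"dx": -0.5,"dy": 0.5,"dz": -96,"roll": 0}
  ]
}}

```text
time_s: 17.82
tool_pos: [0.5558, 0.2833, 0.0475]
ee_rot: [0.0, 0.677, 0.736, 0.0]
wrist_force: [0.3, 0.5, 0.4]
opening: 1.001
grip_force: 0.0
```

{"fn": "move_arm", "kwargs": {
  "deltas": [
    {"dx": 0,"dy": 0,"dz": 0,"roll": 0},
    {"dx": 0,"dy": 0,"dz": 0,"roll": 0},
    {"dx": 0,"dy": 0,"dz": 0,"roll": 0},
    {"dx": 0,"dy": 0,"dz": 0,"roll": 0},
    {"dx": 0,"dy": 0,"dz": 0,"roll": 0},
    {"dx": 0,"dy": 0,"dz": 0,"roll": 0},
    {"dx": 0,"dy": 0,"dz": 0,"roll": 0}
  ],
  "gripper": 1,
  "force": 50
}}

```text
time_s: 18.7
tool_pos: [0.5557, 0.2833, 0.0473]
ee_rot: [0.0, 0.677, 0.736, 0.0]
wrist_force: [-0.2, -0.0, 7.9]
opening: 0.406
grip_force: 48.9
```

{"fn": "move_arm", "kwargs": {
  "deltas": [
    {"dx": 0,"dy": 0,"dz": 8,"roll": 0},
    {"dx": 0,"dy": 0,"dz": 35,"roll": 0},
    {"dx": 0,"dy": 0,"dz": 70,"roll": 0},
    {"dx": 2,"dy": -10,"dz": 95,"roll": 0},
    {"dx": 8,"dy": -40,"dz": 95,"roll": 0},
    {"dx": 19,"dy": -85,"dz": 95,"roll": 0},
    {"dx": 31,"dy": -135,"dz": 95,"roll": 0},
    {"dx": 42,"dy": -185,"dz": 95,"roll": 0},
    {"dx": 53,"dy": -230,"dz": 95,"roll": 0},
    {"dx": 62,"dy": -268,"dz": 90,"roll": 0},
    {"dx": 67,"dy": -289,"dz": 80,"roll": 0},
    {"dx": 68,"dy": -294,"dz": 60,"roll": 0},
    {"dx": 68,"dy": -294,"dz": 40,"roll": 0},
    {"dx": 68,"dy": -294,"dz": 25,"roll": 0},
    {"dx": 68,"dy": -294,"dz": 14,"roll": 0},
    {"dx": 68,"dy": -294,"dz": 7,"roll": 0},
    {"dx": 68,"dy": -294,"dz": 3,"roll": 0},
    {"dx": 68,"dy": -294,"dz": 2,"roll": 0}
  ]
}}

```text
time_s: 20.95
tool_pos: [0.6234, -0.0108, 0.0488]
ee_rot: [0.0, 0.677, 0.736, 0.0]
wrist_force: [0.9, 0.5, -3.0]
opening: 0.401
grip_force: 50.5
```

{"fn": "move_arm", "kwargs": {
  "deltas": [
    {"dx": 0,"dy": 0,"dz": -1,"roll": 0},
    {"dx": 0,"dy": 0,"dz": -2,"roll": 0},
    {"dx": 0,"dy": 0,"dz": -3,"roll": 0},
    {"dx": 0,"dy": 0,"dz": -3.5,"roll": 0},
    {"dx": 0,"dy": 0,"dz": -3.5,"roll": 0}
  ]
}}

```text
time_s: 21.58
tool_pos: [0.6234, -0.0109, 0.0454]
ee_rot: [0.0, 0.677, 0.736, 0.0]
wrist_force: [-0.2, -0.2, 2.0]
opening: 0.402
grip_force: 50.8
```

{"fn": "move_arm", "kwargs": {
  "deltas": [
    {"dx": 0,"dy": 0,"dz": -0.4,"roll": 0},
    {"dx": 0,"dy": 0,"dz": -0.4,"roll": 0}
  ]
}}

```text
time_s: 21.82
tool_pos: [0.6235, -0.0109, 0.0453]
ee_rot: [0.0, 0.677, 0.736, 0.0]
wrist_force: [-2.0, 0.6, 9.3]
opening: 0.401
grip_force: 51.5
```

{"fn": "move_arm", "kwargs": {
  "deltas": [
    {"dx": 0,"dy": 0,"dz": 0,"roll": 0},
    {"dx": 0,"dy": 0,"dz": 0,"roll": 0},
    {"dx": 0,"dy": 0,"dz": 0,"roll": 0},
    {"dx": 0,"dy": 0,"dz": 0,"roll": 0},
    {"dx": 0,"dy": 0,"dz": 0,"roll": 0},
    {"dx": 0,"dy": 0,"dz": 0,"roll": 0},
    {"dx": 0,"dy": 0,"dz": 35,"roll": 0},
    {"dx": 0,"dy": 0,"dz": 75,"roll": 0},
    {"dx": -5,"dy": 15,"dz": 90,"roll": 0},
    {"dx": -62,"dy": 210,"dz": 90,"roll": 0},
    {"dx": -62,"dy": 210,"dz": 90,"roll": 0},
    {"dx": -62,"dy": 210,"dz": 90,"roll": 0},
    {"dx": -62,"dy": 210,"dz": 90,"roll": 0},
    {"dx": -62,"dy": 210,"dz": 90,"roll": 0},
    {"dx": -62,"dy": 210,"dz": 70,"roll": 0},
    {"dx": -62,"dy": 210,"dz": 70,"roll": 0}
  ],
  "gripper": -1
}}

```text
time_s: 23.82
tool_pos: [0.561, 0.1971, 0.1137]
ee_rot: [-0.0, 0.678, 0.735, -0.001]
wrist_force: [-0.4, -1.3, 0.2]
opening: 1.003
grip_force: 0.0
```

{"fn": "move_arm", "kwargs": {
  "deltas": [
    {"dx": 0,"dy": 0.5,"dz": -40,"roll": 0},
    {"dx": 0,"dy": 0.5,"dz": -70,"roll": 0},
    {"dx": 0,"dy": 0.5,"dz": -86,"roll": 0},
    {"dx": 0,"dy": 0.5,"dz": -92,"roll": 0},
    {"dx": 0,"dy": 0.5,"dz": -92,"roll": 0}
  ]
}}

```text
time_s: 24.45
tool_pos: [0.5617, 0.1994, 0.0234]
ee_rot: [0.0, 0.677, 0.736, 0.0]
wrist_force: [0.2, -0.4, 0.2]
opening: 1.001
grip_force: 0.0
```

{"fn": "move_arm", "kwargs": {
  "deltas": [
    {"dx": 0,"dy": 0,"dz": 0,"roll": 0},
    {"dx": 0,"dy": 0,"dz": 0,"roll": 0},
    {"dx": 0,"dy": 0,"dz": 0,"roll": 0},
    {"dx": 0,"dy": 0,"dz": 0,"roll": 0},
    {"dx": 0,"dy": 0,"dz": 0,"roll": 0},
    {"dx": 0,"dy": 0,"dz": 0,"roll": 0}
  ],
  "gripper": 1,
  "force": 35
}}

```text
time_s: 25.2
tool_pos: [0.5618, 0.1998, 0.0239]
ee_rot: [0.0, 0.677, 0.736, 0.001]
wrist_force: [-2.2, -0.7, 10.7]
opening: 0.679
grip_force: 35.5
```

{"fn": "move_arm", "kwargs": {
  "deltas": [
    {"dx": 0,"dy": 0,"dz": 8,"roll": 0},
    {"dx": 0,"dy": 0,"dz": 30,"roll": 0},
    {"dx": 0,"dy": 0,"dz": 55,"roll": 0},
    {"dx": -6,"dy": -10,"dz": 70,"roll": 0},
    {"dx": -22,"dy": -38,"dz": 70,"roll": 0},
    {"dx": -45,"dy": -79,"dz": 70,"roll": 0},
    {"dx": -68,"dy": -120,"dz": 70,"roll": 0},
    {"dx": -91,"dy": -160,"dz": 70,"roll": 0},
    {"dx": -106,"dy": -187,"dz": 66,"roll": 0},
    {"dx": -112,"dy": -197,"dz": 55,"roll": 0},
    {"dx": -112,"dy": -197,"dz": 40,"roll": 0},
    {"dx": -112,"dy": -197,"dz": 30,"roll": 0},
    {"dx": -112,"dy": -197,"dz": 24,"roll": 0},
    {"dx": -112,"dy": -197,"dz": 20.5,"roll": 0},
    {"dx": -112,"dy": -197,"dz": 20,"roll": 0}
  ]
}}

```text
time_s: 27.08
tool_pos: [0.4494, 0.0028, 0.0427]
ee_rot: [-0.0, 0.677, 0.736, -0.0]
wrist_force: [0.4, 0.3, -0.6]
opening: 0.681
grip_force: 37.8
```

{"fn": "move_arm", "kwargs": {
  "deltas": [
    {"dx": 0,"dy": 0,"dz": -1,"roll": 0},
    {"dx": 0,"dy": 0,"dz": -2,"roll": 0},
    {"dx": 0,"dy": 0,"dz": -2.8,"roll": 0},
    {"dx": 0,"dy": 0,"dz": -2.8,"roll": 0}
  ]
}}

```text
time_s: 27.58
tool_pos: [0.4494, 0.0026, 0.04]
ee_rot: [0.0, 0.677, 0.736, 0.0]
wrist_force: [0.8, 0.0, -0.3]
opening: 0.681
grip_force: 37.8
```

{"fn": "move_arm", "kwargs": {
  "deltas": [
    {"dx": 0,"dy": 0,"dz": -0.5,"roll": 0},
    {"dx": 0,"dy": 0,"dz": -0.8,"roll": 0},
    {"dx": 0,"dy": 0,"dz": -0.8,"roll": 0}
  ]
}}

```text
time_s: 27.95
tool_pos: [0.4493, 0.0026, 0.0398]
ee_rot: [0.0, 0.677, 0.736, 0.0]
wrist_force: [-6.1, 0.2, 21.5]
opening: 0.68
grip_force: 39.6
```

{"fn": "move_arm", "kwargs": {
  "deltas": [
    {"dx": 0,"dy": 0,"dz": 0.5,"roll": 0},
    {"dx": 0,"dy": 0,"dz": 0.5,"roll": 0}
  ]
}}

```text
time_s: 28.2
tool_pos: [0.4494, 0.0026, 0.0399]
ee_rot: [0.0, 0.677, 0.736, 0.0]
wrist_force: [-3.0, 0.4, 9.6]
opening: 0.682
grip_force: 38.6
```

{"fn": "move_arm", "kwargs": {
  "deltas": [
    {"dx": 0,"dy": 0,"dz": 0,"roll": 0},
    {"dx": 0,"dy": 0,"dz": 0,"roll": 0},
    {"dx": 0,"dy": 0,"dz": 0,"roll": 0},
    {"dx": 0,"dy": 0,"dz": 0,"roll": 0},
    {"dx": 0,"dy": 0,"dz": 0,"roll": 0},
    {"dx": 0,"dy": 0,"dz": 35,"roll": 0},
    {"dx": 0,"dy": 0,"dz": 80,"roll": 0},
    {"dx": 0,"dy": 0,"dz": 135,"roll": 0},
    {"dx": 0,"dy": 0,"dz": 190,"roll": 0},
    {"dx": -8,"dy": -240,"dz": 200,"roll": 0},
    {"dx": -8,"dy": -240,"dz": 200,"roll": 0},
    {"dx": -8,"dy": -240,"dz": 200,"roll": 0},
    {"dx": -8,"dy": -240,"dz": 200,"roll": 0},
    {"dx": -8,"dy": -240,"dz": 200,"roll": 0},
    {"dx": -8,"dy": -240,"dz": 200,"roll": 0}
  ],
  "gripper": -1
}}

```text
time_s: 30.08
tool_pos: [0.4412, -0.237, 0.2395]
ee_rot: [-0.0, 0.677, 0.736, 0.0]
wrist_force: [-0.3, 0.7, -0.3]
opening: 1.002
grip_force: 0.0
```

```bash
python3 - <<'E'
from m import *
im,d=capture('top'); cv2.imwrite('pics/top2.png',im); C=cloud('top',d); Z=C[...,2]
im2,d2=capture('scene'); cv2.imwrite('pics/scene2.png',im2[90:300,110:420][:,:]); C2=cloud('scene',d2)
for nm,CC in(('top',C),('scene',C2)):
  for k,(cx,cy,r,lo,hi) in {'cuprim':(.45,.0026,.045,.07,.09),'tamp':(.6235,-.011,.03,.06,.1),'foot':(.6235,-.011,.045,.018,.03)}.items():
    m=(np.hypot(CC[...,0]-cx,CC[...,1]-cy)<r)&(CC[...,2]>lo)&(CC[...,2]<hi); P=CC[m]
    if len(P)>4: print(nm,k,len(P),(P.mean(0)*1000).round(1),rect(P),circ(P),P[:,2].max().round(4))
s=read_state();print(s['tool_pos'],s['time_s'])
E
```

```text
top cuprim 76 [445.4   2.9  79.7] [array([446.6,   3. ]), array([53.9, 53.8]), np.float64(89.0)] (array([446.7,   3. ]), 28.4) 0.0854
top tamp 162 [619.2  -9.2  87.6] [array([620.8,  -9.9]), array([33.7, 34.4]), np.float64(89.3)] (array([620.7,  -9.7]), 17.7) 0.0956
top foot 184 [615.   -7.9  25.5] [array([622.5,  -8.1]), array([85.1, 73.9]), np.float64(46.2)] (array([624.2, -10.8]), 43.8) 0.0299
scene cuprim 177 [450.8   2.9  77. ] [array([451.2,   3.5]), array([60.8, 54.2]), np.float64(36.1)] (array([450.8,   2.5]), 31.6) 0.0853
scene tamp 230 [630.2  -3.6  82.2] [array([626.4,  -7.1]), array([30.8, 35.1]), np.float64(75.3)] (array([626.7,  -6.8]), 17.8) 0.0965
scene foot 200 [632.4  -1.3  25.7] [array([626.7, -14. ]), array([57.8, 69.4]), np.float64(15.7)] (array([619.1, -15.4]), 40.0) 0.03
[ 0.44150272 -0.23629113  0.23958009] 30.175
```

View pics/top2.png

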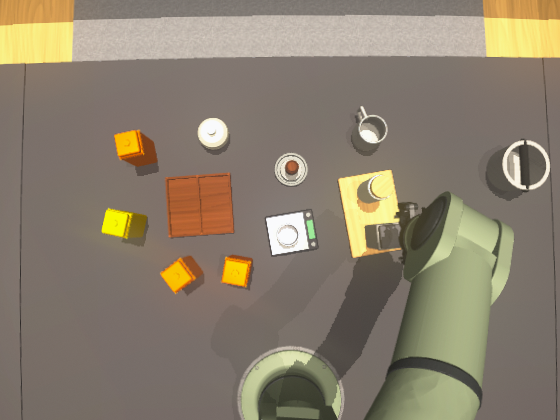

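View pics/scene2.png

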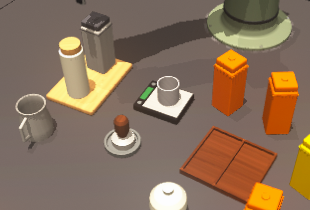

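The top view shows the cup on the plate at (287,237), the tamper in the dock at (292,168), the canister at (372,190) and the tin at (380,235). All of them are upright. I'll return the tin by reversing its commanded offsets.

{"fn": "move_arm", "kwargs": {
  "deltas": [
    {"dx": -0.5,"dy": -1,"dz": -45,"roll": 0},
    {"dx": -0.5,"dy": -1,"dz": -80,"roll": 0},
    {"dx": -0.5,"dy": -1,"dz": -105,"roll": 0},
    {"dx": -0.5,"dy": -1,"dz": -114,"roll": 0},
    {"dx": -0.5,"dy": -1,"dz": -117,"roll": 0},
    {"dx": -0.5,"dy": -1,"dz": -117,"roll": 0}
  ]
}}

```text
time_s: 30.92
tool_pos: [0.4413, -0.2383, 0.1234]
ee_rot: [0.0, 0.677, 0.736, 0.0]
wrist_force: [-0.1, -0.5, -0.5]
opening: 0.998
grip_force: 0.0
```

{"fn": "move_arm", "kwargs": {
  "deltas": [
    {"dx": 0,"dy": 0,"dz": 0,"roll": 0},
    {"dx": 0,"dy": 0,"dz": 0,"roll": 0},
    {"dx": 0,"dy": 0,"dz": 0,"roll": 0},
    {"dx": 0,"dy": 0,"dz": 0,"roll": 0},
    {"dx": 0,"dy": 0,"dz": 0,"roll": 0},
    {"dx": 0,"dy": 0,"dz": 0,"roll": 0}
  ],
  "gripper": 1,
  "force": 50
}}

```text
time_s: 31.68
tool_pos: [0.4414, -0.2385, 0.1235]
ee_rot: [0.001, 0.677, 0.736, 0.0]
wrist_force: [0.2, -0.2, 7.9]
opening: 0.72
grip_force: 53.2
```

{"fn": "move_arm", "kwargs": {
  "deltas": [
    {"dx": 0,"dy": 0,"dz": 8,"roll": 0},
    {"dx": 0,"dy": 0,"dz": 35,"roll": 0},
    {"dx": 0,"dy": 0,"dz": 70,"roll": 0},
    {"dx": 1,"dy": 15,"dz": 90,"roll": 0},
    {"dx": 5,"dy": 55,"dz": 90,"roll": 0},
    {"dx": 10,"dy": 110,"dz": 90,"roll": 0},
    {"dx": 15,"dy": 165,"dz": 90,"roll": 0},
    {"dx": 20,"dy": 220,"dz": 90,"roll": 0},
    {"dx": 26,"dy": 280,"dz": 90,"roll": 0},
    {"dx": 31,"dy": 340,"dz": 90,"roll": 0},
    {"dx": 36,"dy": 400,"dz": 90,"roll": 0},
    {"dx": 41,"dy": 455,"dz": 90,"roll": 0},
    {"dx": 45,"dy": 500,"dz": 85,"roll": 0},
    {"dx": 46,"dy": 520,"dz": 70,"roll": 0},
    {"dx": 46,"dy": 520,"dz": 48,"roll": 0},
    {"dx": 46,"dy": 520,"dz": 28,"roll": 0},
    {"dx": 46,"dy": 520,"dz": 12,"roll": 0},
    {"dx": 46,"dy": 520,"dz": 2,"roll": 0},
    {"dx": 46,"dy": 520,"dz": -4,"roll": 0},
    {"dx": 46,"dy": 520,"dz": -5,"roll": 0}
  ]
}}

```text
time_s: 34.17
tool_pos: [0.4869, 0.2816, 0.1177]
ee_rot: [0.0, 0.677, 0.736, -0.0]
wrist_force: [0.4, 0.0, -4.8]
opening: 0.72
grip_force: 56.2
```

{"fn": "move_arm", "kwargs": {
  "deltas": [
    {"dx": 0,"dy": 0,"dz": -1,"roll": 0},
    {"dx": 0,"dy": 0,"dz": -2,"roll": 0},
    {"dx": 0,"dy": 0,"dz": -3,"roll": 0},
    {"dx": 0,"dy": 0,"dz": -4,"roll": 0},
    {"dx": 0,"dy": 0,"dz": -4.5,"roll": 0},
    {"dx": 0,"dy": 0,"dz": -4.5,"roll": 0}
  ]
}}

```text
time_s: 34.92
tool_pos: [0.4869, 0.2817, 0.1135]
ee_rot: [-0.0, 0.677, 0.736, 0.0]
wrist_force: [-0.7, -0.8, 4.7]
opening: 0.721
grip_force: 56.8
```

{"fn": "move_arm", "kwargs": {
  "deltas": [
    {"dx": 0,"dy": 0,"dz": 0,"roll": 0},
    {"dx": 0,"dy": 0,"dz": 0,"roll": 0},
    {"dx": 0,"dy": 0,"dz": 0,"roll": 0},
    {"dx": 0,"dy": 0,"dz": 0,"roll": 0},
    {"dx": 0,"dy": 0,"dz": 0,"roll": 0},
    {"dx": 0,"dy": 0,"dz": 40,"roll": 0},
    {"dx": 0,"dy": 0,"dz": 90,"roll": 0},
    {"dx": 2,"dy": -20,"dz": 128,"roll": 0},
    {"dx": 72.5,"dy": -500,"dz": 128,"roll": 0},
    {"dx": 72.5,"dy": -500,"dz": 128,"roll": 0},
    {"dx": 72.5,"dy": -500,"dz": 128,"roll": 0},
    {"dx": 72.5,"dy": -500,"dz": 128,"roll": 0},
    {"dx": 72.5,"dy": -500,"dz": 128,"roll": 0},
    {"dx": 72.5,"dy": -500,"dz": 128,"roll": 0},
    {"dx": 72.5,"dy": -500,"dz": 128,"roll": 0},
    {"dx": 72.5,"dy": -500,"dz": 128,"roll": 0},
    {"dx": 72.5,"dy": -500,"dz": 128,"roll": 0},
    {"dx": 72.5,"dy": -500,"dz": 128,"roll": 0}
  ],
  "gripper": -1
}}

```text
time_s: 37.17
tool_pos: [0.5593, -0.2178, 0.241]
ee_rot: [-0.0, 0.677, 0.736, 0.0]
wrist_force: [1.0, 0.5, -0.3]
opening: 0.999
grip_force: 0.0
```

```bash
python3 - <<'E'
from m import *
im,d=capture('top'); cv2.imwrite('pics/top3.png',im); C=cloud('top',d)
im2,d2=capture('scene'); cv2.imwrite('pics/scene3.png',im2); C2=cloud('scene',d2)
for k,(CC,cx,cy,r,lo,hi) in {'tin':(C,.487,.281,.05,.16,.19),'tinb':(C,.487,.281,.05,.146,.158),'can':(C,.559,-.2185,.045,.17,.2),'cup top':(C,.45,.003,.04,.072,.09),'cup scene':(C2,.45,.003,.04,.072,.09)}.items():
    m=(np.hypot(CC[...,0]-cx,CC[...,1]-cy)<r)&(CC[...,2]>lo)&(CC[...,2]<hi); P=CC[m]
    if len(P)>4: print(k,len(P),(P.mean(0)*1000).round(1),rect(P),circ(P))
hsv=cv2.cvtColor(im,cv2.COLOR_BGR2HSV).astype(int); print(read_state()['tool_pos'])
cv2.imwrite('pics/c3.png',cv2.resize(im[195:265,255:325],None,fx=6,fy=6,interpolation=cv2.INTER_CUBIC))
E
```

```text
tin 546 [485.4 279.8 171.4] [array([485.5, 281.6]), array([56.1, 55.6]), np.float64(5.0)] (array([485.6, 280.6]), 36.2)
tinb 114 [482.1 267.  151.2] [array([485.5, 281. ]), array([63.4, 61.3]), np.float64(4.9)] (array([486. , 281.7]), 43.1)
can 377 [ 557.1 -214.8  183.5] [array([ 557.3, -214.4]), array([53. , 45.2]), np.float64(15.8)] (array([ 558.3, -218.3]), 27.3)
cup top 73 [445.2   3.6  79.9] [array([446.6,   2.9]), array([54. , 53.8]), np.float64(89.3)] (array([446.7,   2.9]), 28.4)
cup scene 148 [451.2   3.9  78.3] [array([450.7,   4.1]), array([58.9, 56.3]), np.float64(67.1)] (array([452.4,   2.3]), 31.4)
[ 0.55951623 -0.21701449  0.24120219]
```

View pics/c3.png

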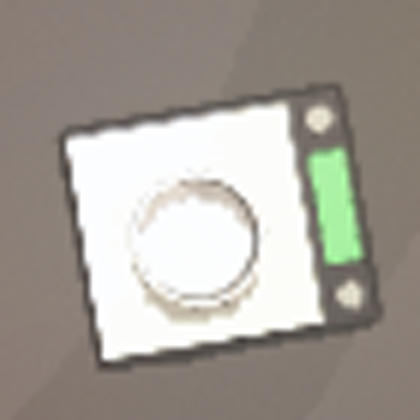

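The crop shows the cup (195,240) within about 3 mm of the plate's middle (196,230). The tin is back within about 1 mm of its starting place, at the same yaw. Now the canister.

{"fn": "move_arm", "kwargs": {
  "deltas": [
    {"dx": 0,"dy": 0,"dz": -45,"roll": 0},
    {"dx": 0,"dy": 0,"dz": -80,"roll": 0},
    {"dx": 0,"dy": 0,"dz": -105,"roll": 0},
    {"dx": 0,"dy": 0,"dz": -115,"roll": 0},
    {"dx": 0,"dy": 0,"dz": -118.5,"roll": 0},
    {"dx": 0,"dy": 0,"dz": -118.5,"roll": 0}
  ]
}}

```text
time_s: 38.02
tool_pos: [0.5598, -0.2182, 0.1235]
ee_rot: [0.0, 0.677, 0.736, 0.0]
wrist_force: [-0.2, -0.2, 0.6]
opening: 1.0
grip_force: 0.0
```

{"fn": "move_arm", "kwargs": {
  "deltas": [
    {"dx": 0,"dy": 0,"dz": 0,"roll": 0},
    {"dx": 0,"dy": 0,"dz": 0,"roll": 0},
    {"dx": 0,"dy": 0,"dz": 0,"roll": 0},
    {"dx": 0,"dy": 0,"dz": 0,"roll": 0},
    {"dx": 0,"dy": 0,"dz": 0,"roll": 0},
    {"dx": 0,"dy": 0,"dz": 0,"roll": 0}
  ],
  "gripper": 1,
  "force": 50
}}

```text
time_s: 38.78
tool_pos: [0.5599, -0.2186, 0.1237]
ee_rot: [0.001, 0.677, 0.736, 0.0]
wrist_force: [-0.3, 0.4, 9.1]
opening: 0.709
grip_force: 53.1
```

{"fn": "move_arm", "kwargs": {
  "deltas": [
    {"dx": 0,"dy": 0,"dz": 8,"roll": 0},
    {"dx": 0,"dy": 0,"dz": 35,"roll": 0},
    {"dx": 0,"dy": 0,"dz": 70,"roll": 0},
    {"dx": -2,"dy": 15,"dz": 90,"roll": 0},
    {"dx": -8,"dy": 50,"dz": 90,"roll": 0},
    {"dx": -16,"dy": 100,"dz": 90,"roll": 0},
    {"dx": -24,"dy": 150,"dz": 90,"roll": 0},
    {"dx": -32,"dy": 200,"dz": 90,"roll": 0},
    {"dx": -40,"dy": 250,"dz": 90,"roll": 0},
    {"dx": -48,"dy": 300,"dz": 90,"roll": 0},
    {"dx": -56,"dy": 350,"dz": 90,"roll": 0},
    {"dx": -62,"dy": 390,"dz": 88,"roll": 0},
    {"dx": -65.5,"dy": 410,"dz": 78,"roll": 0},
    {"dx": -65.5,"dy": 413,"dz": 58,"roll": 0},
    {"dx": -65.5,"dy": 413,"dz": 36,"roll": 0},
    {"dx": -65.5,"dy": 413,"dz": 18,"roll": 0},
    {"dx": -65.5,"dy": 413,"dz": 6,"roll": 0},
    {"dx": -65.5,"dy": 413,"dz": -2,"roll": 0},
    {"dx": -65.5,"dy": 413,"dz": -5,"roll": 0},
    {"dx": -65.5,"dy": 413,"dz": -5,"roll": 0}
  ]
}}

```text
time_s: 41.28
tool_pos: [0.4939, 0.1946, 0.1179]
ee_rot: [0.0, 0.677, 0.736, 0.0]
wrist_force: [0.4, 0.3, -3.9]
opening: 0.708
grip_force: 56.0
```

{"fn": "move_arm", "kwargs": {
  "deltas": [
    {"dx": 0,"dy": 0,"dz": -1,"roll": 0},
    {"dx": 0,"dy": 0,"dz": -2,"roll": 0},
    {"dx": 0,"dy": 0,"dz": -3,"roll": 0},
    {"dx": 0,"dy": 0,"dz": -4,"roll": 0},
    {"dx": 0,"dy": 0,"dz": -4.5,"roll": 0},
    {"dx": 0,"dy": 0,"dz": -4.5,"roll": 0}
  ]
}}

```text
time_s: 42.02
tool_pos: [0.494, 0.1948, 0.1137]
ee_rot: [-0.0, 0.677, 0.736, 0.0]
wrist_force: [-1.2, -0.3, 6.9]
opening: 0.709
grip_force: 57.0
```

Contact. I'll release, retreat over the board side, and check.

{"fn": "move_arm", "kwargs": {
  "deltas": [
    {"dx": 0,"dy": 0,"dz": 0,"roll": 0},
    {"dx": 0,"dy": 0,"dz": 0,"roll": 0},
    {"dx": 0,"dy": 0,"dz": 0,"roll": 0},
    {"dx": 0,"dy": 0,"dz": 0,"roll": 0},
    {"dx": 0,"dy": 0,"dz": 0,"roll": 0},
    {"dx": 0,"dy": 0,"dz": 40,"roll": 0},
    {"dx": 0,"dy": 0,"dz": 90,"roll": 0},
    {"dx": 0,"dy": -20,"dz": 130,"roll": 0},
    {"dx": -10,"dy": -430,"dz": 130,"roll": 0},
    {"dx": -10,"dy": -430,"dz": 130,"roll": 0},
    {"dx": -10,"dy": -430,"dz": 130,"roll": 0},
    {"dx": -10,"dy": -430,"dz": 130,"roll": 0},
    {"dx": -10,"dy": -430,"dz": 130,"roll": 0},
    {"dx": -10,"dy": -430,"dz": 130,"roll": 0},
    {"dx": -10,"dy": -430,"dz": 130,"roll": 0},
    {"dx": -10,"dy": -430,"dz": 130,"roll": 0},
    {"dx": -10,"dy": -430,"dz": 130,"roll": 0}
  ],
  "gripper": -1
}}

```text
time_s: 44.15
tool_pos: [0.4838, -0.2348, 0.243]
ee_rot: [-0.0, 0.677, 0.736, 0.0]
wrist_force: [-0.1, -0.4, -0.2]
opening: 1.003
grip_force: 0.0
```

```bash
python3 - <<'E'
from m import *
im,d=capture('top'); cv2.imwrite('pics/top4.png',im); C=cloud('top',d)
im2,d2=capture('scene'); cv2.imwrite('pics/scene4.png',im2)
for k,(CC,cx,cy,r,lo,hi) in {'tin':(C,.487,.281,.05,.16,.19),'tinb':(C,.487,.281,.05,.146,.158),'can':(C,.493,.195,.045,.16,.19)}.items():
    m=(np.hypot(CC[...,0]-cx,CC[...,1]-cy)<r)&(CC[...,2]>lo)&(CC[...,2]<hi); P=CC[m]
    if k=='tin' or k=='can': m2=m
    print(k,len(P),(P.mean(0)*1000).round(1),rect(P),circ(P))
# same colour blob for stopper before/after
for n in('top0','top4'):
    i=cv2.imread(f'pics/{n}.png'); h=cv2.cvtColor(i,cv2.COLOR_BGR2HSV).astype(int); P,a=blob('top',(abs(h[...,0]-25)<8)&(h[...,1]>80)&(h[...,2]>120),.173,(207,216)); print(n,a,circ(P),rect(P))
E
```

```text
tin 545 [485.4 279.9 171.5] [array([485.5, 281.2]), array([56. , 55.2]), np.float64(5.3)] (array([485.8, 281. ]), 36.3)
tinb 113 [483.1 266.1 151.4] [array([485.7, 280.3]), array([63.1, 61.5]), np.float64(4.0)] (array([484.3, 281.3]), 42.1)
can 414 [491.9 194.1 173.6] [array([492.1, 194.7]), array([52.4, 52.3]), np.float64(70.6)] (array([492.1, 194.8]), 26.9)
top0 410 (array([492.8, 194.1]), 27.6) [array([492.8, 194.5]), array([54.5, 49.6]), np.float64(89.3)]
top4 411 (array([492.5, 193.9]), 27.9) [array([492.2, 195.1]), array([53.7, 51.7]), np.float64(44.4)]
```

View pics/scene4.png

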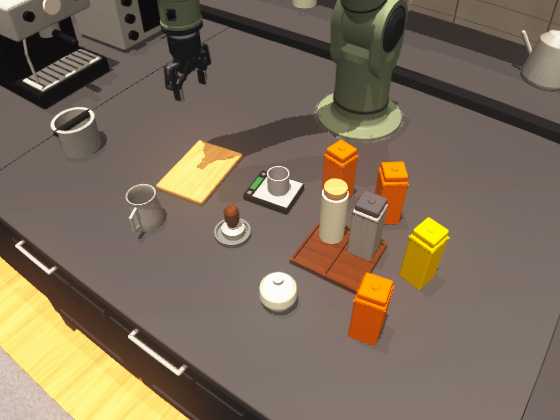

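The picture shows the canister (335,210) and tin (368,225) back within about 1 mm of where they stood. The cup is on the plate (278,182), the tamper is in the dock (232,222), and the gripper is clear, so I'm handing in.

```bash
python3 -c "from station import close_job; print(close_job())"
```

```text
the job is handed in; nothing more can be done
None
```

The job is handed in at about 44 s: the tamper is in the dock well, the cup is on the scale plate about 3 mm off its middle, and the canister and tin are back within about 1 mm of where they stood, with the jug and sugar bowl left alone.

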